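# Weigh the brass weight on the spring balance's swinging hook

## Task

Weigh the unmarked brass weight on the spring balance: take it by its square stem, bring the balance's swinging hook to rest with a gentle touch, without knocking it, keep it steady for a moment and then pass the weight's eye over the tip of the hook. Lower the weight slowly until the balance carries all of it before you let go, so that the pull rod never jerks and is not drawn past the end of its scale, and leave the weight hanging upright and quiet from the hook, clear of the stand's foot. Leave the small things on the bench in front where they are.

Things in the scene. Friction and masses are not known exactly. Their poses are not given: they have to be found in the camera images.
- balance_stand: Retort stand: grey foot plate (192 x 100 mm, top 12 mm above the bench), 12 mm upright rod, and clamped to it a clear tubular spring balance with blue end caps. Fixed. Origin: on the bench straight below the hook's pin; z up; x points from there to the rod (axis at x = +108 mm). The foot reaches from x = -60 to +132 mm. Barrel 35 mm across, z = 359 to 536 mm.
- pin_zero (a point): Where the hook's pin lies with the balance unloaded: 310 mm above the bench, over the stand's origin. The pin runs along the stand's y, so the hook swings in the stand's x-z plane; its mouth opens to the stand's -x side, roughly to the robot. From the clevis (20 mm wide, ends 6 mm below the pin) nothing but the hook hangs down.
- pull_rod (a joint): How far the balance's pull rod is drawn down out of the barrel, m: 0 = upper stop (unloaded), 0.065 = end of the scale, 0.085 = lower stop. Spring 140 N/m, preset so that it takes about 0.3 N on the hook before the rod moves; lightly damped (1.5 N s/m). The hook moves with the rod.
- hook (a joint): Swing angle of the hook on its pin, rad: about 0 hanging at rest, positive when its lower end is swung towards the rod (stand's +x). It starts swinging freely, 0.3 to 0.55 rad to each side, about two swings a second, and would go on for over a minute. The hook weighs 90 g and yields to a few tenths of a newton.
- hook_seat (a point): Lowest point of the inside of the hook's bowl, where the eye must finally sit: 66.5 mm below the pin (hook at rest), 243.5 mm above the bench when unloaded. Plain open J-hook of 7 mm round steel bar, no latch; underside of the bowl 73.5 mm below the pin.
- hook_tip (a point): Top of the hook's rounded free tip: at rest 43 mm below the pin (23.5 mm above the seat) and 17 mm to the stand's -x side of it. The mouth between tip and shank is 20 mm wide. The outer face of tip and bowl looks to the stand's -x side, 18 to 20 mm from the pin's plane; 30 to 60 mm below the pin the inner face of the shank lies 6 to 9 mm on the +x side.
- brass_weight: Unmarked brass weight standing on the bench, its mass unknown (0.22 to 0.78 kg). Origin: centre of its underside, z up. Round body 49 mm across, 30 mm high; square stem 12 x 12 mm, sides along x and y, z = 30 to 100 mm; on top a closed upright steel eye, top at z = 151.5 mm, in the weight's y-z plane, so that the hook goes through it along the weight's x (either way round).
- stem_grip (a point): Where to grasp the weight: middle of the square stem, 68 mm above its underside, across the faces that look to the weight's +y and -y (12 mm apart).
- eye_crown (a point): Underside of the top of the weight's eye, in its middle: 146.5 mm above the weight's underside, 78.5 mm above stem_grip. This point comes to lie on the hook's seat. The eye is of 5 mm round wire; its opening is 25 mm wide in y and 46 mm high, with a half-round top.
- timer: Small white countdown timer, 64 x 58 x 19 mm, flat on the bench in front; origin at the centre of its underside. A bystander.
- petri_1: Petri dish with lid, 60 mm across, 15 mm high, on the bench in front; origin at the centre of its underside. A bystander.
- vial_1: Small screw vial with black cap, 22 mm across, 50 mm high, upright on the bench to the left; origin at the centre of its underside. A bystander.
- vial_2: Second small screw vial with black cap, 22 mm across, 50 mm high, upright on the bench to the left; origin at the centre of its underside. A bystander.
Things that resemble listed ones, but are neither listed nor needed, are in the scene too. Several things look just like the brass_weight: the one meant starts nearest to the robot's base.

How it is judged:
By the outcome, as a careful person would: the job done as asked, in the order asked, and still so for the second after the job is handed in, with the robot touching nothing.
It also fails if it takes over 67 s, if anything falls off the work surface, if the arm or the gripper's body presses on something with over 40 N, if the wrist force passes 120 N, or if a joint passes its speed limit or range.

## Robot

A 6-joint arm with a two-finger parallel gripper is mounted at the origin on a cart in front of the work surface, level with it; the furniture and walls round the work are solid. World frame = base frame: x ahead of the robot, y to its left, z up, the work surface at z = 0. Lengths are in mm, angles in rad, forces in N, time in s.
With the tool pointing down it reaches from about 300 to 775 mm from the base axis. Payload 14.6 kg.
Tool frame: the origin (TCP) lies at the very end of the fingers, on their centre line; the grasp point (between the pads) lies 19 mm behind it; z points along the fingers, y is the line along which they close (so a half turn about z gives the same grasp; the last joint's range is limited). The gripper opens to 94 mm and grips with 3 to 60 N. Pads are 16 mm wide; open, the fingers measure 119 mm over their backs; the gripper's body (75 mm by 177 mm) begins 78 mm behind the grasp point.
Start: joints at [-1.311, 0.3, 1.521, -0, 1.321, -0.067], TCP at [176.551, -520.883, 205.446] pointing down, gripper open.
Joint ranges: [-3.03, 3.03], [-0.79, 2.21], [0.23, 2.52], [-1.04, 4.18], [0, 3.07], [-2.55, 2.55]. Speed limits (rad/s): [2.22, 2.22, 2.57, 3.14, 3.14, 3.14].

## Interface

Orientations are given as a unit quaternion [w, x, y, z].
In Python, from workcell import bot, eyes, spotter gives the robot as it stands.
- The arm moves only by the tool servo_tool, never from a script. Its argument "moves" is a list of rows, each a list of 7 numbers: the shift along the tool's x, y, z in units of 40 mm (1.0 is 40 mm), then the turn, a rotation vector about the tool's x, y, z in units of 8 degrees (1.0 is 8 degrees), then the opening, from -1 (shut) to 1 (fully open), so that 0 is half open. A call has 1 to 12 rows; each row is the pose to reach, as a shift and turn from the pose commanded when the call began, along the tool's axes at that moment; what a row does not reach only later rows make up. A row lasts 1/8 s, in which the tool goes at most 62.5 mm and 10.7 degrees, less where a joint would pass 70% of its speed; a pose out of reach is approached as far as the arm can. A call with a gripper value outside its range is refused whole. The fingers move at their own pace and stop on an object; "force" is the grip in N (left out, the last holds). Time passes only in rows, so rows that repeat a pose let the fingers close. It gives the time, the measured TCP pose, the force, the opening and the grip force at its end, in the units of the state.
- bot.get_obs(): the state, without advancing time (a new reading comes with each control period).
- eyes.camera(name): name is "scene" or "top" or "wrist"; returns a dict with "color" (384x512x3 uint8, red, green, blue), "z_map" (384x512 float32, mm along the optical axis (not along the pixel's ray), 0 where there is no reading), "intrinsics" (3x3 intrinsics, pixels), "R" (3x3) and "t" (3): a world point X has camera coordinates R X + t. Camera axes: x right, y down, z forward; pixel columns grow to the right and rows downward; lengths in mm; the calibration is good to about 2 mm. A picture is of the moment at which its call begins.
- bot.finish_job(): hands the job in; it is judged then, once.
Trained networks look in a picture, given as the dict that the camera call returned (one of the last four; its "shot" number tells which), for a name from the list of things; names that differ only in an ending like _2 or _b are one class to them, and where a whole thing is asked for, a point or a joint stands for the part that bears it (a point fixed in the world has none). Each returns a list of dicts, best first, with "score" (0 to 1); they miss things now and then, are a little off and sometimes report something else, mostly with a low value. They report only what shows in the picture. A call takes as long as a camera call. They do not tell look-alikes from the thing itself.
- spotter.search_frame(picture, name): "position" ([column, row] in pixels, amid what is visible of it).
The state is a dict: "clock": time; "q": joint angles; "joint_vel": joint speeds; "joint_torque": joint torques, N m; "tcp_pos": TCP position; "tool_rot": TCP orientation; "wrist_force": force on the tool from outside, world axes, zero at the start; "torque": the same for the moment, N m; "opening": finger opening in mm; "grasp_force": force on a finger pad.
Only numpy, scipy, OpenCV 4.12 (cv2) and the standard library are available. Lean on these libraries where they do the work, as an engineer would, in place of code of your own. Each camera call takes 0.05 s, during which the arm holds its last target. There are 200 camera calls.

## Working session

There is one attempt and no reset: what is moved stays moved. The work goes in short steps, Python scripts to look and compute and a tool call to move; the robot and the scene stay as the last step left them, time stands still between calls to the robot, and variables do not carry over. Pictures are saved under pics/ and viewed, at most 11 in all, crops included, and the job is handed in when it is done.

Besides the shell and the picture viewer there is one more tool, called after "Request:" as name(argument=value, ...), one argument or row to a line, values as JSON. servo_tool: Moves the arm, as the interface text tells. Its arguments: {"type":"object","properties":{"moves":{"type":"array"},"force":{"type":"number"}},"required":["moves"]}

```bash
mkdir -p pics; cat > h.py <<'E'
import numpy as np, cv2
from workcell import bot, eyes, spotter
from scipy.spatial.transform import Rotation as Ro
def w(p,u,v,d=None):
    if d is None:
        a=p["z_map"][max(0,int(v)-2):int(v)+3,max(0,int(u)-2):int(u)+3]; a=a[a>0]; d=np.median(a) if a.size else np.nan
    c=np.linalg.inv(p["intrinsics"])@np.array([u,v,1])*d
    return p["R"].T@(c-p["t"])
def cloud(p):
    z=p["z_map"]; v,u=np.indices(z.shape); K=p["intrinsics"]
    c=np.stack([(u-K[0,2])/K[0,0]*z,(v-K[1,2])/K[1,1]*z,z],-1)
    X=(c-p["t"])@p["R"]; X[z<=0]=np.nan; return X
def px(p,X):
    c=p["R"]@np.array(X,float)+p["t"]; k=p["intrinsics"]@c; return k[:2]/k[2]
def save(p,n,crop=None,s=1):
    im=p["color"][:,:,::-1]
    if crop: a,b,c,d=crop; im=im[b:d,a:c]
    cv2.imwrite("pics/"+n,cv2.resize(im,None,fx=s,fy=s,interpolation=cv2.INTER_CUBIC))
def rot(o): q=np.array(o["tool_rot"]); return Ro.from_quat(q[[1,2,3,0]]).as_matrix()
E
python3 - <<'E'
from h import *
o=bot.get_obs(); print(o["clock"],o["tcp_pos"],rot(o).round(3).tolist())
ims=[]
for c in("scene","top"):
    p=eyes.camera(c); ims.append(p["color"][:,:,::-1]); print(c,p["R"].T@-p["t"],p["R"][2])
    for n in("brass_weight","balance_stand","eye_crown","hook","timer","petri_1","vial_1"):
        for r in spotter.search_frame(p,n): print(n,round(r["score"],2),np.round(r["position"]),w(p,*r["position"]).round())
cv2.imwrite("pics/a.png",ims[0]);cv2.imwrite("pics/b.png",ims[1])
E
```

```text
0.0 [ 176.47167729 -520.63091136  204.85997159] [[0.947, 0.321, -0.0], [0.321, -0.947, 0.001], [0.0, -0.001, -1.0]]
scene [-176.27233162  471.62766484  887.13659724] [ 0.6679521  -0.43789315 -0.6017388 ]
brass_weight 0.81 [217. 254.] [560. 114.  33.]
brass_weight 0.77 [198. 224.] [718. 102.  21.]
brass_weight 0.74 [206. 234.] [658. 104.  29.]
brass_weight 0.65 [215. 206.] [759.  16.  32.]
balance_stand 0.56 [294. 125.] [ 988. -486.  102.]
eye_crown 0.8 [208. 234.] [646. 100.  34.]
eye_crown 0.79 [215. 255.] [557. 122.  34.]
eye_crown 0.71 [219. 204.] [768.  -3.  29.]
eye_crown 0.67 [196. 226.] [720. 107.  17.]
hook 0.38 [292. 157.] [ 610. -180.  248.]
vial_1 0.62 [204. 288.] [457. 209.  46.]
vial_1 0.42 [292. 155.] [ 612. -180.  255.]
top [ 396.95644625  -28.11381564 1747.91542446] [ 1.17595188e-01  3.20453011e-04 -9.93061564e-01]
brass_weight 0.73 [208. 202.] [555. 120.  37.]
brass_weight 0.69 [239. 142.] [764.  14.  93.]
brass_weight 0.57 [220. 151.] [737.  82.  66.]
brass_weight 0.44 [219. 176.] [651.  85.  51.]
balance_stand 0.67 [298. 185.] [ 577. -163.  394.]
eye_crown 0.58 [216. 153.] [736. 100.  32.]
eye_crown 0.54 [241. 145.] [767.   8.  39.]
eye_crown 0.52 [208. 201.] [557. 120.  70.]
eye_crown 0.48 [216. 177.] [649.  95.  31.]
timer 0.8 [254. 241.] [423. -46.  17.]
petri_1 0.69 [309. 231.] [ 463. -241.   13.]
```

View pics/a.png

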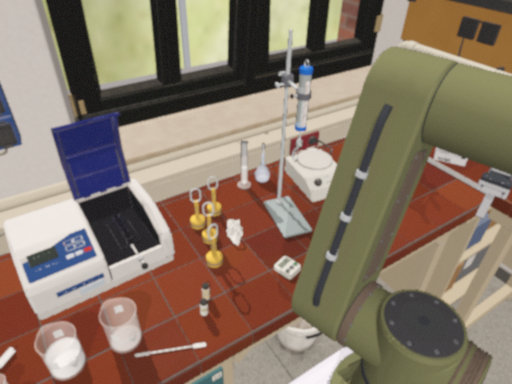

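View pics/b.png

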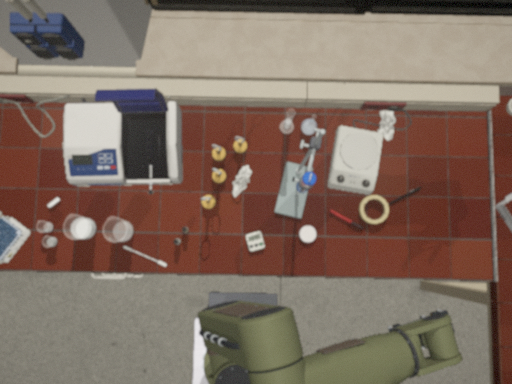

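Scene: nearest brass weight at about (215,255) in the scene view and (208,202) in the top view. The stand's foot is at about (293,190) in the top view, with the barrel at (309,179).

```bash
python3 - <<'E'
from h import *
p=eyes.camera("top"); X=cloud(p)
m=(X[...,0]>450)&(X[...,0]<760)&(X[...,1]>-280)&(X[...,1]<-70)
f=m&(abs(X[...,2]-12)<5)
c=p["color"].astype(int); g=f&(c.max(-1)-c.min(-1)<50)
n,l,s,_=cv2.connectedComponentsWithStats(g.astype(np.uint8)); k=1+s[1:,4].argmax()
P=X[l==k]; print(len(P),cv2.minAreaRect(P[:,:2].astype(np.float32)),P[:,2].mean())
print(cv2.boxPoints(cv2.minAreaRect(P[:,:2].astype(np.float32))))
for cam in("top","scene"):
    if cam=="scene": p=eyes.camera("scene"); X=cloud(p); m=(X[...,0]>450)&(X[...,0]<800)&(X[...,1]>-300)&(X[...,1]<-70)
    for a,b in((200,240),(240,310),(310,360),(365,525),(530,545),(550,700)):
        q=X[m&(X[...,2]>a)&(X[...,2]<b)]
        if len(q): print(cam,a,len(q),np.median(q,0).round(),q.min(0).round(),q.max(0).round())
    m2=(X[...,0]>500)&(X[...,0]<610)&(X[...,1]>70)&(X[...,1]<170)
    for a,b in((20,40),(50,100),(105,160)):
        q=X[m2&(X[...,2]>a)&(X[...,2]<b)]
        if len(q): print("W",cam,a,len(q),q.mean(0).round(),q.min(0).round(),q.max(0).round())
E
```

```text
847 ((611.5367431640625, -184.4918212890625), (99.86858367919922, 195.10133361816406), 77.52238464355469) 12.260712298684203
[[ 505.50143 -212.17007]
 [ 695.9946  -254.3233 ]
 [ 717.572   -156.81357]
 [ 527.07886 -114.66034]]
top 200 11 [ 678. -196.  223.] [ 566. -202.  204.] [ 685. -178.  240.]
top 240 36 [ 628. -186.  264.] [ 550. -205.  241.] [ 684. -169.  308.]
top 310 13 [ 679. -198.  338.] [ 677. -203.  313.] [ 684. -195.  354.]
top 365 453 [ 655. -187.  470.] [ 558. -216.  366.] [ 724. -139.  523.]
top 530 147 [ 579. -176.  536.] [ 561. -203.  530.] [ 684. -161.  544.]
top 550 51 [ 679. -197.  582.] [ 571. -205.  551.] [ 688. -174.  604.]
W top 20 108 [559. 119.  29.] [540.  97.  21.] [584. 144.  40.]
W top 50 9 [561. 119.  81.] [556. 113.  63.] [565. 127.  99.]
W top 105 20 [563. 120. 137.] [559. 105. 108.] [567. 135. 157.]
scene 200 39 [ 681. -196.  221.] [ 677. -206.  201.] [ 688. -191.  239.]
scene 240 142 [ 678. -192.  271.] [ 560. -204.  240.] [ 689. -167.  310.]
scene 310 104 [ 678. -193.  329.] [ 571. -204.  311.] [ 691. -165.  359.]
scene 365 1114 [ 576. -172.  462.] [ 556. -214.  365.] [ 722. -137.  525.]
scene 530 112 [ 576. -173.  537.] [ 560. -203.  530.] [ 691. -158.  545.]
scene 550 100 [ 680. -195.  575.] [ 568. -205.  550.] [ 688. -172.  602.]
W scene 20 157 [557. 126.  30.] [537.  99.  21.] [591. 147.  39.]
W scene 50 64 [560. 124.  74.] [556. 113.  50.] [571. 131. 100.]
W scene 105 62 [562. 125. 131.] [555. 107. 105.] [568. 140. 154.]
```

```bash
cat >> h.py <<'E'
def R_(psi,t):
    a,b=np.radians(psi),np.radians(t)
    z=np.array([np.cos(b)*np.cos(a),np.cos(b)*np.sin(a),-np.sin(b)]); y=np.array([np.sin(a),-np.cos(a),0])
    return np.stack([np.cross(y,z),y,z],1)
def row(grip,psi,t,o=None):
    "move row numbers (w/o opening) for the grasp point at grip"
    o=o or bot.get_obs(); R=rot(o); T=R_(psi,t); d=R.T@(np.array(grip)+19*T[:,2]-o["tcp_pos"])/40
    r=np.degrees(Ro.from_matrix(R.T@T).as_rotvec())/8
    return np.r_[d,r].round(3).tolist()
def gp(o=None):
    o=o or bot.get_obs(); R=rot(o); z=R[:,2]
    return (o["tcp_pos"]-19*z).round(1), np.degrees(np.arctan2(z[1],z[0])).round(1), np.degrees(np.arcsin(-z[2])).round(1)
E
python3 - <<'E'
from h import *
print(row([330,-300,270],-15,60)); print(row([400,-80,270],0,45)); print(row([441,122,110],0,30))
E
```

```text
[5.603, -3.866, -1.202, -1.103, 3.64, 4.117]
[9.147, -8.538, -1.278, -0.919, 5.574, 2.218]
[11.81, -12.967, 2.624, -1.225, 7.431, 2.122]
```

Request:
servo_tool(
  moves=[
    [5.6, -3.87, -1.2, -1.1, 3.64, 4.1, 0],
    [5.6, -3.87, -1.2, -1.1, 3.64, 4.1, 0],
    [5.6, -3.87, -1.2, -1.1, 3.64, 4.1, 0],
    [5.6, -3.87, -1.2, -1.1, 3.64, 4.1, 0],
    [5.6, -3.87, -1.2, -1.1, 3.64, 4.1, 0],
    [9.15, -8.54, -1.28, -0.92, 5.57, 2.2, 0],
    [9.15, -8.54, -1.28, -0.92, 5.57, 2.2, 0],
    [9.15, -8.54, -1.28, -0.92, 5.57, 2.2, 0],
    [9.15, -8.54, -1.28, -0.92, 5.57, 2.2, 0],
    [9.15, -8.54, -1.28, -0.92, 5.57, 2.2, 0],
    [11.0, -12.0, 0, -1.1, 7, 2.1, 0],
    [11.0, -12.0, 0, -1.1, 7, 2.1, 0],
  ],
)

```text
clock: 2.4
tcp_pos: [426.2, -4.8, 224.2]
tool_rot: [0.002, 0.891, -0.004, 0.454]
wrist_force: [0.4, -0.5, 0.1]
opening: 47.2
grasp_force: 0.0
```

```bash
python3 - <<'E'
from h import *
o=bot.get_obs(); print(o["clock"],gp(o),o["wrist_force"].round(2) if hasattr(o["wrist_force"],"round") else o["wrist_force"],o["q"])
print(row([441,122,120],0,30))
E
```

```text
2.4 (array([410.8,  -4.7, 235.4]), np.float64(-0.5), np.float64(36.0)) [ 0.42 -0.46  0.07] [-0.19161024 -0.46229223  2.4472397   0.5930627   0.26623615  0.88654712]
[-1.858, -3.177, 2.282, 0.053, 0.752, -0.038]
```

Request:
servo_tool(
  moves=[
    [-0.5, -1.1, 0.6, 0, 0, 0, 0],
    [-1.2, -2.2, 1.5, 0, 0.4, 0, 0],
    [-1.86, -3.18, 2.28, 0, 0.75, 0, 0],
    [-1.86, -3.18, 2.28, 0, 0.75, 0, 0],
    [-1.86, -3.18, 2.28, 0, 0.75, 0, 0],
  ],
)

```text
clock: 3.02
tcp_pos: [430.2, 56.1, 191.4]
tool_rot: [-0.017, 0.88, 0.009, 0.474]
wrist_force: [-0.5, 0.8, -0.1]
opening: 47.1
grasp_force: 0.0
```

```bash
python3 - <<'E'
from h import *
o=bot.get_obs(); print(o["clock"],gp(o),o["q"])
p=eyes.camera("wrist"); save(p,"c.png"); X=cloud(p)
for n in("brass_weight","eye_crown"):
    for r in spotter.search_frame(p,n): print(n,round(r["score"],2),np.round(r["position"]),w(p,*r["position"]).round())
m=(abs(X[...,0]-561)<40)&(abs(X[...,1]-122)<40)
for a,b in((5,25),(32,60),(60,97),(103,140),(140,160)):
    q=X[m&(X[...,2]>a)&(X[...,2]<b)]
    if len(q)>5:
        u,s,v=np.linalg.svd(q[:,:2]-q[:,:2].mean(0),full_matrices=False)
        print(a,len(q),q.mean(0).round(1),q.min(0).round(),q.max(0).round(),v[0].round(3))
E
```

```text
3.025 (array([414.3,  55.4, 201.9]), np.float64(2.6), np.float64(33.3)) [ 4.51689043e-02 -3.50765652e-01  2.50146505e+00 -9.23197748e-03
  1.94520443e-03  1.60482414e+00]
brass_weight 0.72 [208. 196.] [558. 120.  76.]
brass_weight 0.65 [250. 117.] [732.  84.  55.]
brass_weight 0.64 [294. 116.] [765.  17.  34.]
brass_weight 0.61 [244. 162.] [651.  88.  40.]
eye_crown 0.98 [253. 119.] [652.  74. 110.]
eye_crown 0.97 [297. 116.] [763.  12.  36.]
eye_crown 0.76 [205. 198.] [557. 124.  73.]
eye_crown 0.62 [245. 159.] [651.  87.  45.]
5 162 [549.8 104.2  15.6] [541.  97.   5.] [573. 145.  25.] [-0.819  0.573]
32 142 [558.7 120.7  48.7] [556. 115.  33.] [569. 127.  60.] [ 0.398 -0.917]
60 269 [558.4 120.7  79. ] [556. 115.  60.] [570. 127.  97.] [ 0.358 -0.934]
103 295 [561.9 121.9 121.4] [558. 105. 103.] [567. 139. 140.] [-0.157  0.988]
140 192 [562.2 121.7 147. ] [559. 106. 140.] [567. 138. 152.] [ 0.168 -0.986]
```

View pics/c.png

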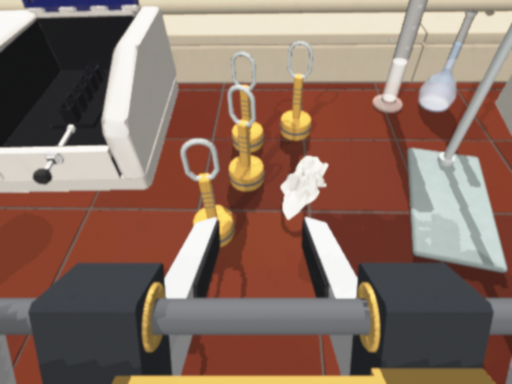

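The wrist view shows the target weight with its body near (212,228) and its eye at (200,160). The fingers point toward it and the stand is on the right. The arm sits at its wrist limit (q5≈0, q3 max), so I'll model the kinematics and plan a wrist-flip route.

```bash
cat >> h.py <<'E'
from scipy.optimize import least_squares
LK=[155,447,431,271]
def fk(q,L=None):
    h,a,b,c=LK if L is None else L
    F=Ro.from_euler("ZYZYZ",[q[0],q[1]+q[2],q[3],q[4],q[5]+np.pi/2]).as_matrix()
    U=Ro.from_euler("ZY",[q[0],q[1]]).as_matrix()[:,2]; W=Ro.from_euler("ZY",[q[0],q[1]+q[2]]).as_matrix()[:,2]
    return np.array([0,0,h])+a*U+b*W+c*F[:,2],F
LO=np.array([-3.03,-.79,.23,-1.04,0,-2.55])+.02; HI=np.array([3.03,2.21,2.52,4.18,3.07,2.55])-.02
def ik(grip,psi,t,q0):
    T=R_(psi,t); P=np.array(grip)+19*T[:,2]
    def e(q):
        p,F=fk(q); return np.r_[(p-P)/300,Ro.from_matrix(F.T@T).as_rotvec()]
    s=least_squares(e,np.clip(q0,LO+.001,HI-.001),bounds=(LO,HI)); return s.x,np.abs(s.fun).max()
E
python3 - <<'E'
from h import *
D=[([-1.311,.3,1.521,0,1.321,-.067],[176.5,-520.7,205]),([-0.19161024,-0.46229223,2.4472397,0.5930627,0.26623615,0.88654712],[426.2,-4.8,224.2]),([.04517,-.35077,2.50147,-.00923,.00195,1.60482],[430.2,56.1,191.4])]
for q,p in D: print(fk(q)[0].round(1),p,fk(q)[1].round(2).tolist())
print(rot(bot.get_obs()).round(2).tolist())
E
```

```text
Traceback (most recent call last):
  File "h.py", line 36, in fk
    F=Ro.from_euler("ZYZYZ",[q[0],q[1]+q[2],q[3],q[4],q[5]+np.pi/2]).as_matrix()
      ~~~~~~~~~~~~~^^^^^^^^^^^^^^^^^^^^^^^^^^^^^^^^^^^^^^^^^^^^^^^^^
  File "scipy/spatial/transform/_rotation.pyx", line 1413, in scipy.spatial.transform._rotation.Rotation.from_euler
ValueError: Expected axis specification to be a non-empty string of upto 3 characters, got ZYZYZ
```

```bash
sed -i 's|F=Ro.from_euler.*|F=(Ro.from_euler("ZYZ",[q[0],q[1]+q[2],q[3]])*Ro.from_euler("YZ",[q[4],q[5]+np.pi/2])).as_matrix()|' h.py
python3 - <<'E'
from h import *
D=[([-1.311,.3,1.521,0,1.321,-.067],[176.5,-520.7,205]),([-0.19161024,-0.46229223,2.4472397,0.5930627,0.26623615,0.88654712],[426.2,-4.8,224.2]),([.04517,-.35077,2.50147,-.00923,.00195,1.60482],[430.2,56.1,191.4])]
for q,p in D: print(fk(q)[0].round(1),p,fk(q)[1].round(2).tolist())
print(rot(bot.get_obs()).round(2).tolist())
f=lambda L:np.concatenate([fk(q,L)[0]-p for q,p in D])
s=least_squares(f,LK); print(s.x.round(1),s.fun.round(1))
E
```

```text
[ 141.2 -531.1  204.3] [176.5, -520.7, 205] [[0.95, 0.32, -0.0], [0.32, -0.95, 0.0], [0.0, -0.0, -1.0]]
[410.8 -39.1 222.3] [426.2, -4.8, 224.2] [[0.59, -0.01, 0.81], [-0.01, -1.0, -0.01], [0.81, -0.0, -0.59]]
[432.9  19.6 189.7] [430.2, 56.1, 191.4] [[0.55, 0.03, 0.83], [0.0, -1.0, 0.04], [0.84, -0.02, -0.55]]
[[0.55, 0.03, 0.83], [-0.0, -1.0, 0.04], [0.84, -0.02, -0.55]]
[149.5 470.5 423.6 296. ] [-35.4 -10.2  -7.  -12.  -31.2   1.9   9.4 -36.2   5.1]
```

```bash
python3 - <<'E'
s=open("h.py").read()
s=s.replace("h,a,b,c=LK if","h,a,b,c,d=LK if").replace("return np.array([0,0,h])+a*U","return np.array([-d*np.sin(q[0]),d*np.cos(q[0]),h])+a*U").replace("LK=[155,447,431,271]","LK=[155,447,431,271,36]")
open("h.py","w").write(s)
E
cat > fit.py <<'E'
from h import *
D=[([-1.311,.3,1.521,0,1.321,-.067],[176.5,-520.7,205]),([-0.19161024,-0.46229223,2.4472397,0.5930627,0.26623615,0.88654712],[426.2,-4.8,224.2]),([.04517,-.35077,2.50147,-.00923,.00195,1.60482],[430.2,56.1,191.4])]
f=lambda L:np.concatenate([fk(q,L)[0]-p for q,p in D])
s=least_squares(f,LK); print(s.x.round(1).tolist(),s.fun.round(1))
import h; h.LK=s.x.tolist()
S=np.array([.976,-.216]); O=np.array([576.4,-176.7])
q=np.array([.3,.3,2.2,3.1,.5,-1.5])
for n,g,ps,t in(("grasp",[562,121.7,68],9.2,30),("lift",[540,118,230],9.2,30),("grasp20",[562,121.7,68],9.2,20),("hook",[*(O-26*S),223],-12.5,30),("hang",[*O,165],-12.5,30),("hang2",[*O,113],-12.5,30)):
    x,e=ik(g,ps,t,q); print(n,x.round(2),round(e,4))
q=np.array(D[2][0])
for g,ps,t in(([440,60,200],20,40),([440,80,200],50,45),([480,120,170],50,35),([480,120,150],30,30),([480,110,110],9.2,30)):
    q,e=ik(g,ps,t,q); print(q.round(2),round(e,4))
E
python3 fit.py
```

```text
[166.2, 435.2, 432.9, 268.3, 36.8] [-0.2  0.7  1.5 -3.7  0.5 -0.4  4.4  0.4 -1.1]
grasp [ 0.14  0.36  2.29  3.11  0.55 -1.55] 0.0
lift [ 0.14 -0.05  2.22  2.93  0.08 -1.37] 0.0
grasp20 [ 0.14  0.45  2.34  3.12  0.86 -1.56] 0.0
hook [-0.45  0.02  2.17  1.99  0.22 -0.54] 0.0
hang [-0.44  0.18  2.17  2.48  0.31 -1.04] 0.0
hang2 [-0.44  0.29  2.2   2.68  0.43 -1.25] 0.0
[-0.16 -0.26  2.38  1.09  0.44  0.18] 0.0
[-0.28 -0.1   2.21  0.95  0.91 -0.15] 0.0
[-0.21  0.06  2.24  1.34  0.84 -0.48] 0.0
[-0.08  0.02  2.41  1.97  0.57 -0.8 ] 0.0
[ 0.14  0.1   2.48  3.11  0.48 -1.55] 0.0
```

```bash
sed -i 's/^LK=.*/LK=[166.2,435.2,432.9,268.3,36.8]/' h.py; python3 - <<'E'
from h import *
q=bot.get_obs()["q"]
for g,ps,t in(([440,60,200],20,40),([440,80,200],50,45),([480,120,170],50,35),([480,120,140],30,25),([485,110,110],9.2,20)):
    q,e=ik(g,ps,t,q); print(q.round(2),round(e,4),row(g,ps,t))
E
```

```text
[-0.16 -0.26  2.38  1.09  0.44  0.18] 0.0 [0.244, -0.201, 0.549, 1.737, -0.851, -1.478]
[-0.28 -0.1   2.21  0.95  0.91 -0.15] 0.0 [0.149, -0.837, 0.485, 4.591, -1.435, -3.921]
[-0.21  0.06  2.24  1.34  0.84 -0.48] 0.0 [0.144, -1.83, 1.765, 4.906, -0.26, -3.5]
[-0.11  0.08  2.45  2.16  0.7  -1.02] 0.0 [-0.355, -1.729, 2.236, 3.009, 0.982, -1.847]
[ 0.15  0.21  2.5   3.13  0.77 -1.57] 0.0289 [-0.844, -1.315, 2.773, 0.761, 1.653, -0.55]
```

Request:
servo_tool(
  moves=[
    [0.12, -0.1, 0.3, 0.9, -0.4, -0.7, 0],
    [0.24, -0.2, 0.55, 1.74, -0.85, -1.48, 0],
    [0.2, -0.4, 0.52, 2.6, -1.05, -2.2, 0],
    [0.17, -0.6, 0.5, 3.6, -1.2, -3.0, 0],
    [0.15, -0.84, 0.49, 4.6, -1.43, -3.9, 0],
    [0.15, -0.84, 0.49, 4.6, -1.43, -3.9, 0],
    [0.15, -0.84, 0.49, 4.6, -1.43, -3.9, 0],
  ],
)

```text
clock: 4.05
tcp_pos: [449.0, 90.8, 187.5]
tool_rot: [-0.155, 0.844, 0.37, 0.355]
wrist_force: [-0.8, 0.4, -0.5]
opening: 47.2
grasp_force: 0.0
```

```bash
python3 - <<'E'
from h import *
o=bot.get_obs();q=o["q"];print(o["clock"],gp(o),np.round(q,2),fk(q)[0]-o["tcp_pos"])
for g,ps,t in(([480,120,170],50,35),([480,120,140],30,25),([500,112,100],9.2,20)):
    q,e=ik(g,ps,t,q); print(q.round(2),round(e,4),row(g,ps,t))
E
```

```text
4.05 (array([439.8,  80.8, 200.8]), np.float64(47.2), np.float64(44.4)) [-0.27 -0.1   2.21  0.98  0.88 -0.13] [ 6.20516602 -3.07712834  0.1344331 ]
[-0.21  0.06  2.24  1.34  0.84 -0.48] 0.0 [0.506, 0.056, 1.534, 0.265, 1.173, -0.202]
[-0.11  0.08  2.45  2.16  0.7  -1.02] 0.0 [0.037, 0.201, 2.024, -1.782, 2.402, 1.251]
[ 0.14  0.26  2.49  3.11  0.84 -1.56] 0.0 [-0.559, 0.849, 2.792, -4.057, 2.929, 2.57]
```

Request:
servo_tool(
  moves=[
    [0.25, 0.03, 0.75, 0.13, 0.6, -0.1, 0],
    [0.5, 0.06, 1.53, 0.27, 1.17, -0.2, 0],
    [0.35, 0.1, 1.7, -0.4, 1.6, 0.3, 0],
    [0.2, 0.15, 1.85, -1.1, 2.0, 0.8, 0],
    [0.04, 0.2, 2.02, -1.78, 2.4, 1.25, 0],
    [-0.15, 0.4, 2.3, -2.5, 2.6, 1.7, 0],
    [-0.35, 0.62, 2.55, -3.3, 2.75, 2.15, 0],
    [-0.56, 0.85, 2.79, -4.06, 2.93, 2.57, 0],
    [-0.56, 0.85, 2.79, -4.06, 2.93, 2.57, 0],
    [-0.56, 0.85, 2.79, -4.06, 2.93, 2.57, 0],
  ],
)

```text
clock: 5.3
tcp_pos: [516.9, 114.7, 91.5]
tool_rot: [-0.043, 0.818, 0.064, 0.57]
wrist_force: [0.6, 0.4, 0.4]
opening: 47.1
grasp_force: 0.0
```

```bash
python3 - <<'E'
from h import *
o=bot.get_obs();q=o["q"];print(o["clock"],gp(o),np.round(q,2),fk(q)[0]-o["tcp_pos"])
p=eyes.camera("wrist"); save(p,"d.png"); X=cloud(p)
m=(abs(X[...,0]-561)<30)&(abs(X[...,1]-122)<30)
for a,b in((32,60),(60,97),(103,140),(140,160)):
    k=X[m&(X[...,2]>a)&(X[...,2]<b)]
    if len(k)>5:
        u,s,v=np.linalg.svd(k[:,:2]-k[:,:2].mean(0),full_matrices=False)
        print(a,len(k),k.mean(0).round(1),k.min(0).round(),k.max(0).round(),v[0].round(3))
for g,ps,t in(([505,113,70],9.2,20),([562,122,68],9.2,20)):
    q,e=ik(g,ps,t,q); print(q.round(2),round(e,4),row(g,ps,t))
E
```

```text
5.3 (array([499.3, 112. ,  98.1]), np.float64(8.8), np.float64(20.3)) [ 0.15  0.36  2.41  3.13  0.85 -1.57] [ 34.24144484   5.19078125 -15.56640589]
32 425 [557.9 121.4  46.9] [556. 116.  32.] [562. 128.  60.] [-0.185  0.983]
60 725 [558.  121.4  79.3] [556. 115.  60.] [565. 128.  97.] [ 0.17  -0.985]
103 862 [561.9 122.2 121.8] [557. 105. 103.] [567. 140. 140.] [ 0.162 -0.987]
140 498 [562.  122.2 146.6] [558. 107. 140.] [567. 138. 152.] [ 0.159 -0.987]
[ 0.14  0.38  2.48  3.12  0.94 -1.56] 0.0 [-0.624, -0.004, 0.379, 0.036, 0.028, 0.003]
[ 0.14  0.45  2.34  3.12  0.86 -1.56] 0.0 [-0.172, -0.005, 1.75, 0.036, 0.028, 0.003]
```

View pics/d.png

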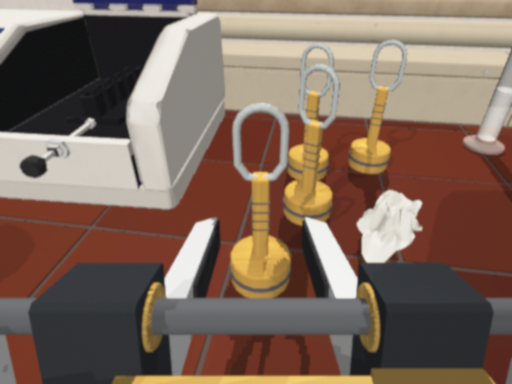

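The wrist has flipped. The weight is centred between the fingers, with its stem at about (260,215) and its eye at (260,140). I'll grasp now.

Request:
servo_tool(
  moves=[
    [-0.3, 0, 0.2, 0, 0, 0, 0],
    [-0.62, 0, 0.38, 0, 0, 0, 0],
    [-0.5, 0, 0.8, 0, 0, 0, 0],
    [-0.35, 0, 1.2, 0, 0, 0, 0],
    [-0.19, 0, 1.65, 0, 0, 0, 0],
    [-0.17, 0, 1.75, 0, 0, 0, 0],
    [-0.17, 0, 1.75, 0, 0, 0, 0],
    [-0.17, 0, 1.75, 0, 0, 0, 0],
  ],
)

```text
clock: 6.35
tcp_pos: [579.1, 124.4, 61.9]
tool_rot: [-0.044, 0.818, 0.064, 0.57]
wrist_force: [-0.2, 0.1, 0.5]
opening: 47.0
grasp_force: 0.0
```

Request:
servo_tool(
  moves=[
    [0, 0, 0, 0, 0, 0, -0.85],
    [0, 0, 0, 0, 0, 0, -0.95],
    [0, 0, 0, 0, 0, 0, -0.95],
    [0, 0, 0, 0, 0, 0, -0.95],
  ],
  force=30,
)

```text
clock: 6.85
tcp_pos: [579.6, 124.6, 61.8]
tool_rot: [-0.044, 0.818, 0.064, 0.571]
wrist_force: [1.4, 1.6, -0.8]
opening: 11.3
grasp_force: 30.0
```

```bash
python3 - <<'E'
from h import *
o=bot.get_obs();q=o["q"];print(o["clock"],gp(o),np.round(q,2),o["wrist_force"],o["grasp_force"])
for g,ps,t in(([550,119,120],9.2,20),([545,118,230],9.2,20),([520,0,230],0,20),([505,-160,230],-12.5,20)):
    q,e=ik(g,ps,t,q); print(q.round(2),round(e,4),row(g,ps,t))
E
```

```text
6.85 (array([562. , 121.9,  68.4]), np.float64(8.8), np.float64(20.2)) [ 0.15  0.53  2.24  3.13  0.85 -1.57] [ 1.37966423  1.61119892 -0.84415202] 30.004316568374634
[ 0.14  0.28  2.36  3.11  0.72 -1.55] 0.0 [1.107, 0.024, -0.733, 0.042, 0.023, -0.006]
[ 0.14 -0.01  2.3   3.08  0.37 -1.52] 0.0 [3.644, 0.033, -1.802, 0.042, 0.023, -0.006]
[-0.13 -0.1   2.39  2.81  0.38 -1.31] 0.0 [3.269, 2.923, -2.812, -1.038, 0.023, 0.389]
[-0.5  -0.07  2.36  2.48  0.44 -1.06] 0.0 [2.915, 6.911, -3.761, -2.505, 0.022, 0.926]
```

Request:
servo_tool(
  moves=[
    [0.3, 0, -0.2, 0, 0, 0, -0.95],
    [0.7, 0, -0.45, 0, 0, 0, -0.95],
    [1.1, 0, -0.73, 0, 0, 0, -0.95],
    [1.9, 0, -1.1, 0, 0, 0, -0.95],
    [2.8, 0, -1.5, 0, 0, 0, -0.95],
    [3.64, 0.03, -1.8, 0, 0, 0, -0.95],
    [3.64, 0.03, -1.8, 0, 0, 0, -0.95],
    [3.64, 0.03, -1.8, 0, 0, 0, -0.95],
  ],
)

```text
clock: 7.85
tcp_pos: [562.0, 120.9, 221.6]
tool_rot: [-0.044, 0.818, 0.064, 0.57]
wrist_force: [0.9, -0.1, -3.6]
opening: 11.8
grasp_force: 30.0
```

```bash
python3 - <<'E'
from h import *
o=bot.get_obs();q=o["q"];print(o["clock"],gp(o),np.round(q,2),o["wrist_force"],o["torque"])
for g,ps,t in(([520,0,230],0,20),([505,-160,230],-12.5,20)):
    q,e=ik(g,ps,t,q); print(q.round(2),round(e,4),row(g,ps,t))
E
```

```text
7.85 (array([544.4, 118.1, 228.2]), np.float64(8.8), np.float64(20.3)) [ 0.14  0.03  2.27  3.11  0.38 -1.55] [ 0.89010464 -0.08375321 -3.5904778 ] [-0.14887323  0.89635727 -0.01912596]
[-0.13 -0.1   2.39  2.81  0.38 -1.31] 0.0 [-0.327, 2.892, -1.013, -1.037, 0.04, 0.39]
[-0.5  -0.07  2.36  2.48  0.44 -1.06] 0.0 [-0.683, 6.881, -1.96, -2.504, 0.038, 0.928]
```

Request:
servo_tool(
  moves=[
    [-0.15, 1.0, -0.4, -0.35, 0, 0.13, -0.95],
    [-0.25, 2.1, -0.75, -0.75, 0, 0.28, -0.95],
    [-0.38, 3.3, -1.1, -1.2, 0, 0.43, -0.95],
    [-0.5, 4.5, -1.4, -1.65, 0, 0.6, -0.95],
    [-0.6, 5.7, -1.7, -2.1, 0, 0.77, -0.95],
    [-0.68, 6.5, -1.9, -2.4, 0.04, 0.88, -0.95],
    [-0.68, 6.88, -1.96, -2.5, 0.04, 0.93, -0.95],
    [-0.68, 6.88, -1.96, -2.5, 0.04, 0.93, -0.95],
    [-0.68, 6.88, -1.96, -2.5, 0.04, 0.93, -0.95],
  ],
)

```text
clock: 8.98
tcp_pos: [522.9, -163.0, 223.9]
tool_rot: [0.061, 0.814, -0.089, 0.57]
wrist_force: [0.0, -0.1, -2.7]
opening: 12.1
grasp_force: 30.0
```

```bash
python3 - <<'E'
from h import *
o=bot.get_obs();print(o["clock"],gp(o),np.round(o["q"],2),o["wrist_force"])
S=np.array([.976,-.216]);N=np.array([.216,.976]); O=np.array([576.4,-176.7])
for i in range(8):
    p=eyes.camera("wrist" if i<4 else "scene"); X=cloud(p); t=bot.get_obs()["clock"]
    a=(X[...,:2]-O)@S; b=(X[...,:2]-O)@N; z=X[...,2]
    m=(abs(a)<50)&(abs(b)<14)&(z>225)&(z<305)
    k=m&(z<265)
    print(i,round(t,3),m.sum(),[ (round(float(f(a[k])),1)) for f in(np.min,np.median,np.max)] if k.any() else "", np.median(b[m]).round(1) if m.any() else "",z[m].min().round() if m.any() else "")
    if i==0: save(p,"e.png")
    if i==0:
        e=(a>-100)&(a<-50)&(abs(b)<40)&(z>265)&(z<330)
        if e.any(): print("eye",a[e].mean(),b[e].mean(),z[e].max(),b[e].min(),b[e].max())
E
```

```text
8.975 (array([ 505.4, -159.2,  230.4]), np.float64(-12.4), np.float64(20.0)) [-0.5  -0.03  2.33  2.49  0.45 -1.07] [ 8.51293981e-04 -6.75259416e-02 -2.69888467e+00]
0 9.025 1153 [-32.8, -30.1, 0.7] 1.3 243.0
eye -73.52939388825304 2.1857592074207495 313.8826829181002 -15.294904688871348 19.6416813295079
1 9.075 1174 [-33.9, -31.6, -0.4] 1.4 244.0
2 9.125 1128 [-28.8, -26.3, 3.2] 1.4 242.0
3 9.175 1027 [-20.3, -16.6, 12.9] 1.3 240.0
4 9.225 54 [-9.2, 11.3, 22.7] 3.5 243.0
5 9.275 56 [-6.6, 14.7, 30.1] 3.7 245.0
6 9.325 52 [-5.1, 19.0, 30.8] 3.8 242.0
7 9.375 55 [-9.5, 15.8, 24.6] 3.6 244.0
```

View pics/e.png

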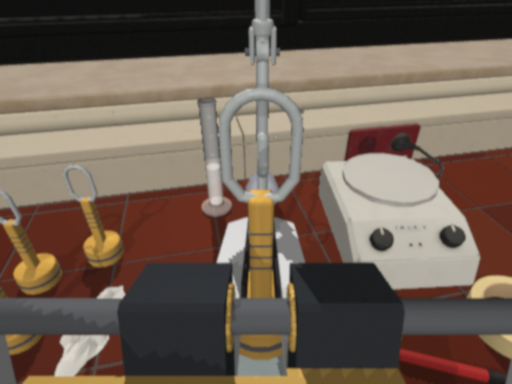

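The wrist view shows the eye ring around (261,145), with the shank and clevis of the hook centred behind it, so lateral alignment is good. Next I'll close in, then creep to the hook with the stem's front face.

Request:
servo_tool(
  moves=[
    [0.02, 0.01, 0.22, 0, 0, 0, -0.95],
    [0.05, 0.02, 0.44, 0, 0, 0, -0.95],
    [0.07, 0.02, 0.6, 0, 0, 0, -0.95],
    [0.07, 0.02, 0.65, 0, 0, 0, -0.95],
    [0.07, 0.02, 0.65, 0, 0, 0, -0.95],
  ],
)

```text
clock: 10.0
tcp_pos: [547.7, -170.0, 218.8]
tool_rot: [0.062, 0.814, -0.089, 0.571]
wrist_force: [-0.9, -0.4, -3.4]
opening: 11.5
grasp_force: 30.0
```

```bash
cat > look.py <<'E'
from h import *
import sys
S=np.array([.976,-.216]);N=np.array([.216,.976]); O=np.array([576.4,-176.7])
o=bot.get_obs(); g=gp(o); print(round(o["clock"],2),g,"a",((g[0][:2]-O)@S).round(1),"F",np.round(o["wrist_force"],2))
for i in range(int(sys.argv[1])):
    p=eyes.camera("scene"); X=cloud(p); t=bot.get_obs()["clock"]
    a=(X[...,:2]-O)@S; b=(X[...,:2]-O)@N; z=X[...,2]
    m=(abs(b)<14)&(a<45)&(a>float(sys.argv[2]))
    r=[]
    for l,h in((270,285),(285,300),(250,265),(235,250)):
        k=m&(z>l)&(z<h); r.append((int(k.sum()),round(float(a[k].max()),1)) if k.any() else None)
    print(round(t,3),r, z[m&(z>225)].min().round(1))
save(p,sys.argv[3],(240,90,340,190),6) if len(sys.argv)>3 else 0
E
python3 look.py 6 -10
```

```text
10.0 (array([ 530.3, -166.1,  225.2]), np.float64(-12.4), np.float64(19.9)) a -47.3 F [-0.86 -0.44 -3.45]
10.05 [(11, 2.0), (13, -0.3), (15, 0.4), (2, -7.9)] 247.9
10.1 [(8, 6.6), (12, 0.3), (12, 4.7), (4, -2.2)] 244.4
10.15 [(7, 10.4), (9, 4.4), (12, 15.1), (15, 12.4)] 241.4
10.2 [(7, 16.0), (9, 12.6), (15, 21.0), (13, 19.6)] 241.8
10.25 [(8, 25.8), (8, 12.5), (17, 30.1), (13, 29.5)] 242.1
10.3 [(5, 23.4), (9, 17.3), (19, 27.7), (12, 25.0)] 242.2
```

Request:
servo_tool(
  moves=[
    [0.008, 0, 0.022, 0, 0, 0, -0.95],
    [0.015, 0, 0.042, 0, 0, 0, -0.95],
    [0.021, 0, 0.06, 0, 0, 0, -0.95],
    [0.026, 0, 0.073, 0, 0, 0, -0.95],
    [0.03, 0, 0.083, 0, 0, 0, -0.95],
    [0.034, 0, 0.093, 0, 0, 0, -0.95],
    [0.037, 0, 0.103, 0, 0, 0, -0.95],
    [0.041, 0, 0.113, 0, 0, 0, -0.95],
    [0.045, 0, 0.123, 0, 0, 0, -0.95],
    [0.048, 0, 0.133, 0, 0, 0, -0.95],
    [0.052, 0, 0.143, 0, 0, 0, -0.95],
    [0.056, 0, 0.153, 0, 0, 0, -0.95],
  ],
)

```text
clock: 11.8
tcp_pos: [554.1, -171.4, 219.1]
tool_rot: [0.062, 0.814, -0.089, 0.571]
wrist_force: [0.1, 0.1, -4.0]
opening: 11.6
grasp_force: 30.0
```

```bash
python3 look.py 6 -10
```

```text
11.8 (array([ 536.7, -167.6,  225.5]), np.float64(-12.4), np.float64(19.9)) a -40.7 F [ 0.07  0.06 -4.03]
11.85 [(10, 14.1), (7, 6.2), (9, 15.2), (12, 13.6)] 242.0
11.9 [(9, 7.3), (11, 2.8), (12, 7.8), (10, 8.2)] 243.8
11.95 [(10, 2.3), (11, -0.4), (8, 0.6), (3, -4.5)] 245.0
12.0 [(10, 3.1), (13, -0.2), (9, -0.6), (2, -2.9)] 248.2
12.05 [(7, 3.7), (12, 3.7), (12, 6.7), (6, 2.5)] 244.3
12.1 [(7, 11.8), (10, 5.7), (13, 14.0), (12, 9.4)] 239.0
```

Request:
servo_tool(
  moves=[
    [0.003, 0, 0.009, 0, 0, 0, -0.95],
    [0.007, 0, 0.019, 0, 0, 0, -0.95],
    [0.01, 0, 0.028, 0, 0, 0, -0.95],
    [0.014, 0, 0.038, 0, 0, 0, -0.95],
    [0.017, 0, 0.047, 0, 0, 0, -0.95],
    [0.02, 0, 0.056, 0, 0, 0, -0.95],
    [0.024, 0, 0.066, 0, 0, 0, -0.95],
    [0.027, 0, 0.075, 0, 0, 0, -0.95],
    [0.031, 0, 0.085, 0, 0, 0, -0.95],
    [0.034, 0, 0.094, 0, 0, 0, -0.95],
    [0.037, 0, 0.103, 0, 0, 0, -0.95],
    [0.041, 0, 0.113, 0, 0, 0, -0.95],
  ],
)

```text
clock: 13.6
tcp_pos: [558.8, -172.4, 219.1]
tool_rot: [0.062, 0.814, -0.089, 0.571]
wrist_force: [-0.6, 0.1, -4.2]
opening: 12.0
grasp_force: 30.0
```

Request:
servo_tool(
  moves=[
    [0.003, 0, 0.009, 0, 0, 0, -0.95],
    [0.007, 0, 0.019, 0, 0, 0, -0.95],
    [0.01, 0, 0.028, 0, 0, 0, -0.95],
    [0.014, 0, 0.038, 0, 0, 0, -0.95],
    [0.017, 0, 0.047, 0, 0, 0, -0.95],
    [0.02, 0, 0.056, 0, 0, 0, -0.95],
    [0.024, 0, 0.066, 0, 0, 0, -0.95],
    [0.027, 0, 0.075, 0, 0, 0, -0.95],
    [0.031, 0, 0.085, 0, 0, 0, -0.95],
    [0.034, 0, 0.094, 0, 0, 0, -0.95],
    [0.037, 0, 0.103, 0, 0, 0, -0.95],
    [0.041, 0, 0.113, 0, 0, 0, -0.95],
  ],
)

```text
clock: 15.1
tcp_pos: [563.5, -173.5, 219.1]
tool_rot: [0.062, 0.814, -0.089, 0.571]
wrist_force: [-1.1, 0.0, -3.4]
opening: 12.1
grasp_force: 30.0
```

```bash
python3 look.py 7 -10
```

```text
15.1 (array([ 546. , -169.7,  225.5]), np.float64(-12.5), np.float64(19.9)) a -31.2 F [-1.08  0.02 -3.44]
15.15 [(9, 13.0), (5, 1.7), (10, 6.0), (4, 4.4)] 243.2
15.2 [(9, 8.3), (5, 5.7), (8, 10.7), (8, 8.7)] 241.4
15.25 [(7, 10.8), (6, 2.6), (15, 16.8), (9, 8.9)] 241.4
15.3 [(7, 14.5), (7, 5.6), (9, 15.2), (11, 13.3)] 241.0
15.35 [(8, 16.6), (7, 9.3), (11, 20.5), (14, 20.9)] 242.2
15.4 [(8, 17.7), (6, 8.6), (10, 20.4), (13, 23.4)] 239.4
15.45 [(8, 17.5), (7, 9.3), (12, 18.5), (13, 18.4)] 244.0
```

Request:
servo_tool(
  moves=[
    [0.003, 0, 0.009, 0, 0, 0, -0.95],
    [0.007, 0, 0.019, 0, 0, 0, -0.95],
    [0.01, 0, 0.028, 0, 0, 0, -0.95],
    [0.014, 0, 0.038, 0, 0, 0, -0.95],
    [0.017, 0, 0.047, 0, 0, 0, -0.95],
    [0.02, 0, 0.056, 0, 0, 0, -0.95],
    [0.024, 0, 0.066, 0, 0, 0, -0.95],
    [0.027, 0, 0.075, 0, 0, 0, -0.95],
    [0.031, 0, 0.085, 0, 0, 0, -0.95],
    [0.034, 0, 0.094, 0, 0, 0, -0.95],
    [0.037, 0, 0.103, 0, 0, 0, -0.95],
    [0.041, 0, 0.113, 0, 0, 0, -0.95],
  ],
)

```text
clock: 16.95
tcp_pos: [568.2, -174.5, 219.0]
tool_rot: [0.062, 0.814, -0.089, 0.571]
wrist_force: [0.2, 0.3, -3.7]
opening: 11.5
grasp_force: 30.0
```

```bash
python3 look.py 6 -10
```

```text
16.95 (array([ 550.7, -170.7,  225.5]), np.float64(-12.4), np.float64(19.9)) a -26.4 F [ 0.19  0.25 -3.67]
17.0 [(8, 12.8), (5, 6.1), (11, 16.5), (7, 13.6)] 229.7
17.05 [(8, 15.6), (4, 4.0), (8, 15.5), (7, 13.4)] 231.3
17.1 [(8, 14.5), (5, 6.5), (8, 18.0), (8, 13.4)] 230.7
17.15 [(8, 15.3), (4, 7.7), (11, 16.3), (6, 11.3)] 230.8
17.2 [(7, 11.1), (5, 8.5), (9, 15.4), (7, 12.1)] 229.5
17.25 [(7, 11.1), (3, 3.4), (7, 15.1), (6, 13.1)] 231.5
```

Request:
servo_tool(
  moves=[
    [0.003, 0, 0.009, 0, 0, 0, -0.95],
    [0.007, 0, 0.019, 0, 0, 0, -0.95],
    [0.01, 0, 0.028, 0, 0, 0, -0.95],
    [0.014, 0, 0.038, 0, 0, 0, -0.95],
    [0.017, 0, 0.047, 0, 0, 0, -0.95],
    [0.02, 0, 0.056, 0, 0, 0, -0.95],
    [0.022, 0, 0.062, 0, 0, 0, -0.95],
    [0.024, 0, 0.066, 0, 0, 0, -0.95],
    [0.026, 0, 0.07, 0, 0, 0, -0.95],
    [0.026, 0, 0.07, 0, 0, 0, -0.95],
    [0.026, 0, 0.07, 0, 0, 0, -0.95],
    [0.026, 0, 0.07, 0, 0, 0, -0.95],
  ],
)

```text
clock: 18.75
tcp_pos: [571.1, -175.2, 219.1]
tool_rot: [0.062, 0.814, -0.089, 0.571]
wrist_force: [-0.1, 0.5, -3.3]
opening: 11.4
grasp_force: 30.0
```

```bash
python3 look.py 6 -10 f.png
```

```text
18.75 (array([ 553.6, -171.4,  225.6]), np.float64(-12.5), np.float64(19.9)) a -23.4 F [-0.13  0.48 -3.26]
18.8 [(6, 15.3), (3, 7.8), (9, 14.9), (5, 9.4)] 232.7
18.85 [(6, 12.8), (3, 10.1), (9, 13.9), (5, 11.1)] 230.1
18.9 [(6, 14.0), (3, 4.2), (8, 16.6), (6, 14.3)] 242.5
18.95 [(6, 15.0), (3, 5.8), (9, 16.3), (6, 14.0)] 232.1
19.0 [(5, 18.9), (3, 4.2), (7, 15.4), (6, 14.1)] 231.8
19.05 [(7, 16.2), (3, 4.3), (9, 17.8), (5, 9.8)] 241.5
```

View pics/f.png

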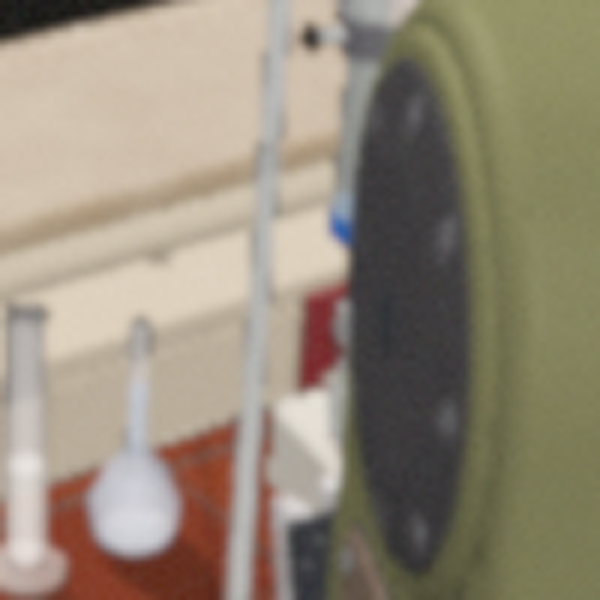

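The crop shows the arm hiding most of the hook, though the part that can be seen isn't moving. I'll check its tilt with the wrist camera.

```bash
cat > wl.py <<'E'
from h import *
import sys
S=np.array([.976,-.216]);N=np.array([.216,.976]); O=np.array([576.4,-176.7])
o=bot.get_obs(); g=gp(o); print(round(o["clock"],2),g,"a",((g[0][:2]-O)@S).round(1),"F",np.round(o["wrist_force"],2))
for i in range(int(sys.argv[1])):
    p=eyes.camera("wrist"); X=cloud(p); c=p["color"].astype(int)
    a=(X[...,:2]-O)@S; b=(X[...,:2]-O)@N; z=X[...,2]
    m=(abs(b-1)<9)&(a<45)&(a>-22); r=[]
    for l in range(225,350,8):
        k=m&(z>=l)&(z<l+8)
        if k.sum()>4: r.append((l,int(k.sum()),*np.percentile(a[k],[5,50,95]).round(1).tolist(),round(float(np.median(b[k])),1)))
    print(round(bot.get_obs()["clock"],3),*r,sep="\n" if i==0 else " ")
if len(sys.argv)>2: save(p,sys.argv[2])
E
python3 wl.py 3 g.png
```

```text
19.05 (array([ 553.6, -171.3,  225.5]), np.float64(-12.4), np.float64(19.9)) a -23.4 F [-0.42  0.53 -4.15]
19.1
(225, 72, -16.4, -9.4, -2.1, 7.8)
(233, 52, -21.7, -19.8, -15.3, 7.7)
(249, 111, 11.0, 12.5, 14.1, 1.6)
(257, 477, -21.4, -15.6, 14.0, 1.0)
(265, 231, -16.6, 10.3, 12.9, 1.0)
(273, 151, 5.5, 8.3, 10.8, 1.0)
(281, 169, 1.1, 3.1, 5.9, 1.5)
(289, 177, -1.0, 0.4, 2.1, 1.0)
(297, 124, -2.0, -0.4, 1.9, 1.2)
(305, 675, -4.0, -2.2, 1.7, 1.0)
(313, 541, -3.4, -1.9, 2.1, 1.4)
(321, 645, -3.7, -1.9, 2.2, 1.4)
(329, 240, -0.6, 0.7, 2.2, 1.4)
19.15 (225, 73, -15.5, -9.5, -2.0, 8.0) (233, 50, -21.9, -19.5, -15.8, 7.4) (249, 112, 0.1, 12.6, 14.2, 1.6) (257, 474, -21.3, -15.6, 14.0, 1.0) (265, 233, -16.2, 10.5, 12.8, 1.0) (273, 146, 5.4, 8.1, 10.7, 1.0) (281, 172, 1.1, 3.1, 5.6, 1.5) (289, 174, -1.0, 0.6, 2.5, 1.0) (297, 124, -2.2, -0.2, 2.0, 1.4) (305, 671, -4.0, -2.3, 1.8, 1.0) (313, 557, -3.3, -1.9, 2.1, 1.0) (321, 645, -3.7, -1.8, 2.2, 1.4) (329, 238, -0.7, 0.7, 2.3, 1.4)
19.2 (225, 75, -15.9, -9.3, -2.3, 7.9) (233, 49, -21.7, -19.8, -15.7, 7.1) (249, 116, 11.0, 12.6, 14.3, 1.6) (257, 471, -21.4, -15.7, 13.9, 1.0) (265, 236, -16.3, 10.4, 12.8, 1.0) (273, 146, 5.1, 8.0, 10.5, 1.0) (281, 171, 1.4, 3.1, 6.0, 1.0) (289, 175, -1.2, 0.4, 2.0, 1.0) (297, 124, -1.9, -0.2, 1.8, 1.4) (305, 679, -4.0, -2.2, 1.6, 1.0) (313, 554, -3.2, -1.8, 2.0, 1.4) (321, 644, -3.6, -1.9, 2.0, 1.4) (329, 238, -0.7, 0.7, 2.1, 1.4)
```

View pics/g.png

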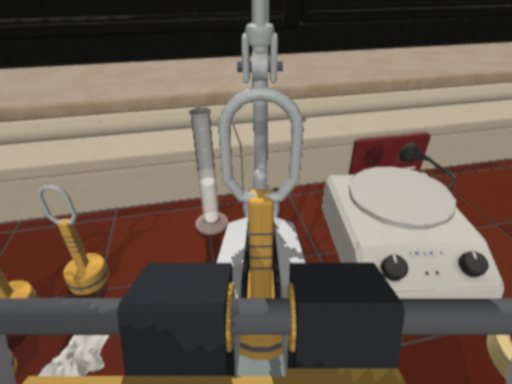

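The hook is still: shank readings agree to 0.2 mm over three frames, and it leans about 3 mm on the stem. The eye at (261,145) is centred on it. Now I'll back off slowly so it settles at rest.

Request:
servo_tool(
  moves=[
    [-0.002, 0, -0.006, 0, 0, 0, -0.95],
    [-0.005, 0, -0.013, 0, 0, 0, -0.95],
    [-0.007, 0, -0.019, 0, 0, 0, -0.95],
    [-0.009, 0, -0.025, 0, 0, 0, -0.95],
    [-0.011, 0, -0.031, 0, 0, 0, -0.95],
    [-0.014, 0, -0.038, 0, 0, 0, -0.95],
    [-0.016, 0, -0.044, 0, 0, 0, -0.95],
    [-0.018, 0, -0.05, 0, 0, 0, -0.95],
    [-0.02, 0, -0.056, 0, 0, 0, -0.95],
    [-0.023, 0, -0.063, 0, 0, 0, -0.95],
    [-0.025, 0, -0.069, 0, 0, 0, -0.95],
    [-0.027, 0, -0.075, 0, 0, 0, -0.95],
  ],
)

```text
clock: 20.7
tcp_pos: [568.0, -174.5, 219.1]
tool_rot: [0.062, 0.814, -0.089, 0.571]
wrist_force: [0.3, -0.4, -3.5]
opening: 11.7
grasp_force: 30.0
```

```bash
python3 wl.py 1; python3 wl.py 5|grep ' (249'|cut -c1-260
```

```text
20.7 (array([ 550.5, -170.7,  225.6]), np.float64(-12.4), np.float64(19.9)) a -26.6 F [ 0.32 -0.38 -3.55]
20.75
(225, 75, -19.5, -12.9, -5.6, 8.0)
(233, 19, -21.9, -20.1, -18.2, 8.3)
(249, 121, -16.6, 10.7, 12.8, 1.0)
(257, 377, -21.1, -16.0, 12.6, 1.0)
(265, 255, -18.0, 9.0, 11.9, 1.0)
(273, 148, 4.5, 7.0, 9.7, 1.0)
(281, 177, 0.5, 2.6, 5.1, 1.5)
(289, 141, -1.3, 0.0, 1.9, 1.0)
(297, 162, -2.0, -0.4, 2.2, 1.5)
(305, 655, -3.9, -2.2, 1.6, 1.0)
(313, 532, -3.2, -1.8, 2.0, 1.4)
(321, 622, -3.6, -2.0, 2.2, 1.4)
(329, 213, -0.6, 0.7, 2.0, 1.4)
20.85 (225, 70, -19.1, -12.4, -5.3, 8.0) (233, 19, -21.7, -19.8, -18.0, 8.3) (249, 123, -17.0, 10.8, 12.8, 1.5) (257, 380, -21.2, -16.3, 12.8, 1.0) (265, 248, -17.9, 9.2, 11.8, 1.0) (273, 147, 4.6, 6.7, 9.6, 1.0) (281, 175, 0.6, 2.4, 4.8, 1.5) (289, 141, -1.5,
20.9 (225, 72, -19.3, -12.7, -5.1, 8.0) (233, 21, -21.5, -19.7, -18.4, 8.4) (249, 116, -16.6, 10.8, 12.5, 1.3) (257, 386, -21.4, -16.3, 12.6, 1.0) (265, 254, -17.8, 9.1, 11.8, 1.0) (273, 146, 4.5, 6.9, 9.7, 1.0) (281, 168, 0.5, 2.3, 5.3, 1.0) (289, 148, -1.1, 
20.95 (225, 73, -19.8, -12.5, -5.3, 7.8) (233, 24, -21.8, -19.9, -18.2, 8.4) (249, 120, -16.9, 10.8, 12.6, 1.3) (257, 381, -21.5, -16.7, 12.4, 1.0) (265, 255, -18.1, 8.7, 11.3, 1.0) (273, 148, 4.4, 7.0, 9.7, 1.0) (281, 176, 0.6, 2.5, 5.0, 1.3) (289, 144, -1.5,
21.0 (225, 69, -18.5, -12.2, -5.2, 8.0) (233, 23, -21.5, -20.1, -17.7, 8.4) (249, 113, -16.7, 10.7, 12.6, 1.6) (257, 386, -21.1, -16.4, 12.3, 1.0) (265, 250, -18.1, 8.7, 11.5, 1.0) (273, 145, 4.5, 7.0, 9.4, 1.0) (281, 179, 0.7, 2.5, 4.7, 1.0) (289, 142, -1.6,
```

Request:
servo_tool(
  moves=[
    [-0.002, 0, -0.006, 0, 0, 0, -0.95],
    [-0.005, 0, -0.013, 0, 0, 0, -0.95],
    [-0.008, 0, -0.022, 0, 0, 0, -0.95],
    [-0.012, 0, -0.033, 0, 0, 0, -0.95],
    [-0.02, 0, -0.055, 0, 0, 0, -0.95],
    [-0.045, 0, -0.12, 0, 0, 0, -0.95],
    [-0.08, 0, -0.21, 0, 0, 0, -0.95],
    [-0.19, 0, -0.25, 0, 0, 0, -0.95],
    [-0.43, 0, -0.16, 0, 0, 0, -0.95],
    [-0.67, 0, -0.08, 0, 0, 0, -0.95],
    [-0.81, 0, -0.026, 0, 0, 0, -0.95],
    [-0.81, 0, -0.026, 0, 0, 0, -0.95],
  ],
)

```text
clock: 22.5
tcp_pos: [556.2, -171.8, 188.1]
tool_rot: [0.062, 0.814, -0.089, 0.571]
wrist_force: [0.1, -0.4, -2.8]
opening: 11.7
grasp_force: 30.0
```

```bash
sed -i 's/225,350,8/237,300,8/' wl.py; python3 wl.py 6 h.png; python3 - <<'E'
from h import *
S=np.array([.976,-.216]);N=np.array([.216,.976]); O=np.array([576.4,-176.7])
p=eyes.camera("wrist"); X=cloud(p);a=(X[...,:2]-O)@S; b=(X[...,:2]-O)@N; z=X[...,2]
e=(a<-32)&(a>-50)&(abs(b)<25)&(z>232)&(z<290)
print("eye a",np.median(a[e]),"b",b[e].min(),b[e].max(),"top",np.percentile(z[e],99.5), "med top", z[e&(abs(b-1)<3)&(z>260)].min())
E
```

```text
22.5 (array([ 538.8, -168. ,  194.6]), np.float64(-12.4), np.float64(19.9)) a -38.6 F [ 0.07 -0.44 -2.83]
22.55
(237, 63, -13.7, -12.0, -7.3, 1.1)
(245, 182, -16.8, -15.3, -13.0, 1.1)
(253, 211, -18.0, -16.7, -15.0, 1.1)
(261, 294, -18.7, 8.8, 12.0, 1.1)
(269, 209, 6.7, 8.8, 11.0, 1.0)
(277, 218, 2.1, 4.6, 7.2, 1.0)
(285, 276, -0.8, 1.1, 3.5, 1.2)
(293, 318, -1.9, -0.5, 1.6, 1.2)
22.6 (237, 62, -13.6, -11.7, -6.9, 1.1) (245, 181, -16.7, -15.2, -12.8, 1.1) (253, 212, -18.0, -16.8, -15.1, 1.1) (261, 293, -18.7, -16.0, 11.8, 1.1) (269, 208, 6.7, 8.8, 11.0, 1.5) (277, 211, 2.2, 4.5, 7.3, 1.0) (285, 270, -0.7, 1.0, 3.6, 1.2) (293, 321, -1.9, -0.4, 1.7, 1.4)
22.65 (237, 66, -13.4, -11.9, -7.3, 1.1) (245, 175, -16.3, -15.1, -12.5, 1.1) (253, 212, -17.9, -16.6, -14.8, 1.1) (261, 295, -18.5, -16.1, 12.0, 1.0) (269, 205, 6.8, 8.8, 11.2, 1.0) (277, 215, 2.2, 4.6, 7.3, 1.5) (285, 269, -0.8, 1.1, 3.2, 1.0) (293, 320, -1.8, -0.3, 1.7, 1.2)
22.7 (237, 63, -13.5, -11.5, -7.5, 1.1) (245, 175, -16.3, -14.8, -12.8, 1.1) (253, 209, -18.0, -16.5, -14.6, 1.1) (261, 294, -18.6, -16.4, 12.0, 1.0) (269, 204, 6.7, 9.1, 11.3, 1.5) (277, 214, 2.0, 4.6, 7.4, 1.5) (285, 267, -0.7, 1.1, 3.3, 1.0) (293, 319, -1.8, -0.4, 1.6, 1.4)
22.75 (237, 67, -13.3, -11.5, -6.6, 1.1) (245, 170, -16.2, -14.9, -12.9, 1.5) (253, 212, -17.8, -16.4, -14.7, 1.1) (261, 291, -18.3, -16.2, 12.2, 1.0) (269, 200, 6.9, 9.1, 11.4, 1.5) (277, 217, 2.1, 4.8, 7.6, 1.0) (285, 267, -0.7, 1.1, 3.3, 1.0) (293, 320, -1.7, -0.3, 1.6, 1.5)
22.8 (237, 65, -13.3, -11.5, -7.5, 1.1) (245, 172, -16.1, -15.0, -12.9, 1.5) (253, 209, -17.9, -16.4, -14.8, 1.1) (261, 293, -18.4, -16.3, 12.0, 1.1) (269, 207, 6.8, 8.9, 11.4, 1.0) (277, 213, 2.0, 4.7, 7.7, 1.0) (285, 269, -0.6, 1.2, 3.3, 1.0) (293, 318, -1.8, -0.4, 1.6, 1.2)
eye a -39.21633924310295 b -16.675276872515138 18.438576758525347 top 278.85489995404873 med top 274.0086356769681
```

View pics/h.png

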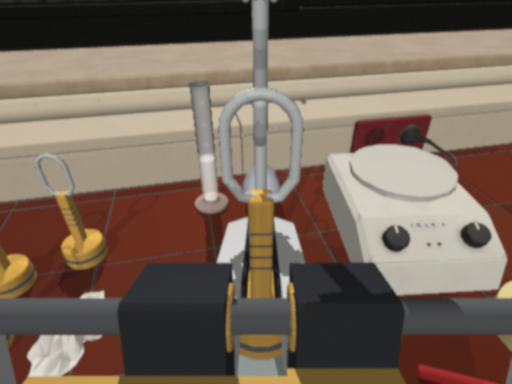

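The wrist view shows the hook at rest inside the eye ring (261,145), centred, with the eye underside at 274 mm and the tip at 267 mm. Now I'll thread it.

Request:
servo_tool(
  moves=[
    [0.02, 0, 0.05, 0, 0, 0, -0.95],
    [0.05, 0, 0.14, 0, 0, 0, -0.95],
    [0.083, 0, 0.23, 0, 0, 0, -0.95],
    [0.116, 0, 0.32, 0, 0, 0, -0.95],
    [0.149, 0, 0.41, 0, 0, 0, -0.95],
    [0.182, 0, 0.5, 0, 0, 0, -0.95],
    [0.215, 0, 0.59, 0, 0, 0, -0.95],
    [0.247, 0, 0.68, 0, 0, 0, -0.95],
    [0.28, 0, 0.77, 0, 0, 0, -0.95],
    [0.305, 0, 0.84, 0, 0, 0, -0.95],
    [0.316, 0, 0.87, 0, 0, 0, -0.95],
    [0.316, 0, 0.87, 0, 0, 0, -0.95],
  ],
)

```text
clock: 24.35
tcp_pos: [592.4, -179.8, 189.0]
tool_rot: [0.062, 0.814, -0.089, 0.571]
wrist_force: [-0.1, 1.1, -3.1]
opening: 11.7
grasp_force: 30.0
```

```bash
python3 - <<'E'
from h import *
S=np.array([.976,-.216]);N=np.array([.216,.976]); O=np.array([576.4,-176.7])
o=bot.get_obs();g=gp(o);print(o["clock"],g,(g[0][:2]-O)@S,o["wrist_force"],np.round(o["q"],2))
p=eyes.camera("wrist"); save(p,"i.png",(160,40,360,240),3); X=cloud(p);a=(X[...,:2]-O)@S; b=(X[...,:2]-O)@N; z=X[...,2]
for l in range(236,300,6):
    k=(abs(b-1)<6)&(a>-25)&(a<20)&(z>=l)&(z<l+6)
    if k.sum()>3: print(l,k.sum(),np.histogram(a[k],np.arange(-24,21,4))[0])
E
```

```text
24.35 (array([ 575. , -176. ,  195.4]), np.float64(-12.4), np.float64(19.9)) -1.5175999999999754 [-0.07943285  1.09066946 -3.11001891] [-0.45  0.21  2.18  2.68  0.51 -1.24]
236 6 [0 0 0 6 0 0 0 0 0 0 0]
242 116 [  0   1 100  15   0   0   0   0   0   0   0]
248 211 [  0  79 132   0   0   0   0   0   0   0   0]
254 377 [  0 180  45   0   0   0   0   0 116  36   0]
260 472 [  0 253  22   0   0   0   0   0 163  34   0]
266 223 [  0  65  31   0   0   0   0   0 125   2   0]
272 440 [  0   0   0   0   5 366   4  46  19   0   0]
278 281 [  0   0   0   0   0  50  85 142   4   0   0]
284 283 [  0   0   0   0   0  11 266   6   0   0   0]
290 327 [  0   0   0   0   0 193 134   0   0   0   0]
296 379 [  0   0   0   0   0 247 132   0   0   0   0]
```

View pics/i.png

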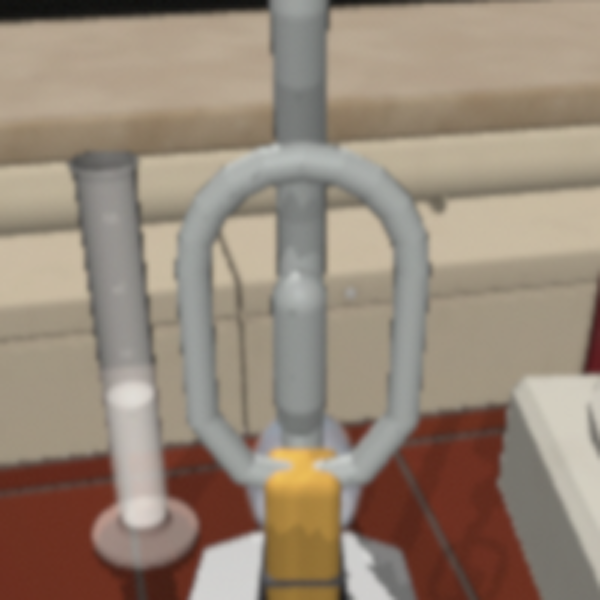

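The crop shows the hook's tip (297,285) in front of the eye's crown (300,160) and the shank behind it, so the eye is over the tip. Now I'll lower it.

Request:
servo_tool(
  moves=[
    [-0.05, 0, 0.018, 0, 0, 0, -0.95],
    [-0.12, 0, 0.044, 0, 0, 0, -0.95],
    [-0.19, 0, 0.069, 0, 0, 0, -0.95],
    [-0.26, 0, 0.095, 0, 0, 0, -0.95],
    [-0.33, 0, 0.12, 0, 0, 0, -0.95],
    [-0.4, 0, 0.146, 0, 0, 0, -0.95],
    [-0.46, 0, 0.168, 0, 0, 0, -0.95],
    [-0.52, 0, 0.189, 0, 0, 0, -0.95],
    [-0.57, 0, 0.207, 0, 0, 0, -0.95],
    [-0.61, 0, 0.222, 0, 0, 0, -0.95],
    [-0.64, 0, 0.233, 0, 0, 0, -0.95],
    [-0.66, 0, 0.24, 0, 0, 0, -0.95],
  ],
)

```text
clock: 25.9
tcp_pos: [592.5, -179.8, 160.9]
tool_rot: [0.062, 0.814, -0.089, 0.571]
wrist_force: [-0.7, 0.3, -2.6]
opening: 11.7
grasp_force: 30.0
```

```bash
cat > f.py <<'E'
from h import *
import sys
S=np.array([.976,-.216]);N=np.array([.216,.976]); O=np.array([576.4,-176.7])
F=[];T=[]
for i in range(8):
    p=eyes.camera("wrist"); o=bot.get_obs(); F.append(o["wrist_force"]);T.append(o["torque"])
g=gp(o); print(round(o["clock"],2),g,"a",((g[0][:2]-O)@S).round(1),"F",np.mean(F,0).round(2),np.std(F,0).round(2),"T",np.mean(T,0).round(3))
X=cloud(p);a=(X[...,:2]-O)@S; b=(X[...,:2]-O)@N; z=X[...,2]
k=(abs(b-1)<3)&(a>-26)&(a<-10)&(z>150)&(z<275); print("tip z",z[k].max().round(1) if k.any() else None, "a",np.median(a[k]).round(1) if k.any() else None)
if len(sys.argv)>1: save(p,sys.argv[1])
E
python3 f.py
```

```text
26.3 (array([ 575. , -176. ,  167.5]), np.float64(-12.4), np.float64(19.9)) a -1.5 F [-0.04  0.08 -3.44] [0.23 0.43 0.43] T [0.245 0.946 0.004]
tip z 267.7 a -16.5
```

Request:
servo_tool(
  moves=[
    [-0.012, 0, 0.004, 0, 0, 0, -0.95],
    [-0.026, 0, 0.009, 0, 0, 0, -0.95],
    [-0.04, 0, 0.015, 0, 0, 0, -0.95],
    [-0.055, 0, 0.02, 0, 0, 0, -0.95],
    [-0.075, 0, 0.027, 0, 0, 0, -0.95],
    [-0.1, 0, 0.036, 0, 0, 0, -0.95],
    [-0.13, 0, 0.047, 0, 0, 0, -0.95],
    [-0.165, 0, 0.06, 0, 0, 0, -0.95],
    [-0.2, 0, 0.073, 0, 0, 0, -0.95],
    [-0.235, 0, 0.086, 0, 0, 0, -0.95],
    [-0.26, 0, 0.095, 0, 0, 0, -0.95],
    [-0.28, 0, 0.102, 0, 0, 0, -0.95],
  ],
)

```text
clock: 27.8
tcp_pos: [592.6, -179.8, 149.0]
tool_rot: [0.062, 0.814, -0.089, 0.571]
wrist_force: [-0.5, -0.3, -0.9]
opening: 12.1
grasp_force: 30.0
```

```bash
python3 f.py
```

```text
28.2 (array([ 575.1, -176. ,  155.6]), np.float64(-12.4), np.float64(19.9)) a -1.4 F [-0.24  0.14 -1.66] [0.34 0.44 0.46] T [ 0.189  0.674 -0.002]
tip z 257.5 a -16.2
```

Request:
servo_tool(
  moves=[
    [-0.015, 0, 0.005, 0, 0, 0, -0.95],
    [-0.035, 0, 0.013, 0, 0, 0, -0.95],
    [-0.06, 0, 0.022, 0, 0, 0, -0.95],
    [-0.085, 0, 0.031, 0, 0, 0, -0.95],
    [-0.11, 0, 0.04, 0, 0, 0, -0.95],
    [-0.135, 0, 0.049, 0, 0, 0, -0.95],
    [-0.16, 0, 0.058, 0, 0, 0, -0.95],
    [-0.18, 0, 0.066, 0, 0, 0, -0.95],
    [-0.195, 0, 0.071, 0, 0, 0, -0.95],
    [-0.205, 0, 0.075, 0, 0, 0, -0.95],
    [-0.21, 0, 0.077, 0, 0, 0, -0.95],
    [-0.21, 0, 0.077, 0, 0, 0, -0.95],
  ],
)

```text
clock: 29.7
tcp_pos: [592.6, -179.8, 140.1]
tool_rot: [0.062, 0.814, -0.089, 0.571]
wrist_force: [0.7, -0.2, -1.7]
opening: 11.9
grasp_force: 30.0
```

```bash
python3 f.py; python3 f.py
```

```text
30.1 (array([ 575.1, -176. ,  146.5]), np.float64(-12.4), np.float64(19.9)) a -1.4 F [ 0.16 -0.13 -0.56] [0.37 0.72 0.47] T [ 0.143  0.459 -0.018]
tip z 248.7 a -16.2
30.5 (array([ 575.1, -176. ,  146.5]), np.float64(-12.4), np.float64(19.9)) a -1.4 F [ 0.01 -0.29 -0.33] [0.65 0.38 0.28] T [ 0.15   0.441 -0.029]
tip z 248.7 a -16.2
```

Request:
servo_tool(
  moves=[
    [-0.01, 0, 0.004, 0, 0, 0, -0.95],
    [-0.025, 0, 0.009, 0, 0, 0, -0.95],
    [-0.04, 0, 0.015, 0, 0, 0, -0.95],
    [-0.055, 0, 0.02, 0, 0, 0, -0.95],
    [-0.068, 0, 0.025, 0, 0, 0, -0.95],
    [-0.078, 0, 0.028, 0, 0, 0, -0.95],
    [-0.082, 0, 0.03, 0, 0, 0, -0.95],
    [-0.082, 0, 0.03, 0, 0, 0, -0.95],
  ],
)

```text
clock: 31.5
tcp_pos: [592.6, -179.8, 136.6]
tool_rot: [0.062, 0.814, -0.089, 0.571]
wrist_force: [-0.3, 0.1, -0.1]
opening: 11.6
grasp_force: 30.0
```

```bash
python3 f.py; python3 f.py
```

```text
31.9 (array([ 575.1, -176. ,  143.1]), np.float64(-12.4), np.float64(19.9)) a -1.4 F [-0.04 -0.48  0.11] [0.41 0.31 0.46] T [ 0.128  0.38  -0.006]
tip z 245.1 a -16.2
32.3 (array([ 575.1, -176. ,  143.1]), np.float64(-12.4), np.float64(19.9)) a -1.4 F [ 0.1  -0.05  0.27] [0.45 0.55 0.41] T [ 0.108  0.348 -0.011]
tip z 245.2 a -16.2
```

Request:
servo_tool(
  moves=[
    [0, 0, 0, 0, 0, 0, -0.95],
    [0, 0, 0, 0, 0, 0, -0.95],
  ],
  force=4,
)

```text
clock: 32.55
tcp_pos: [592.6, -179.8, 136.6]
tool_rot: [0.062, 0.814, -0.089, 0.571]
wrist_force: [-0.2, 0.0, 0.0]
opening: 11.9
grasp_force: 4.0
```

Request:
servo_tool(
  moves=[
    [0, 0, 0, 0, 0, 0, -0.72],
    [0, 0, 0, 0, 0, 0, -0.69],
    [0, 0, 0, 0, 0, 0, -0.65],
    [0, 0, 0, 0, 0, 0, -0.6],
    [0, 0, 0, 0, 0, 0, -0.5],
    [0, 0, 0, 0, 0, 0, -0.4],
    [0, 0, 0, 0, 0, 0, -0.4],
    [0, 0, 0, 0, 0, 0, -0.4],
  ],
)

```text
clock: 33.55
tcp_pos: [592.6, -179.8, 136.6]
tool_rot: [0.062, 0.814, -0.089, 0.571]
wrist_force: [-0.2, 0.3, 0.8]
opening: 28.2
grasp_force: 0.0
```

```bash
python3 f.py j.png; python3 - <<'E'
from h import *
S=np.array([.976,-.216]);N=np.array([.216,.976]); O=np.array([576.4,-176.7])
for i in range(5):
    p=eyes.camera("wrist");X=cloud(p);a=(X[...,:2]-O)@S; b=(X[...,:2]-O)@N; z=X[...,2]
    k=(abs(b-1)<12)&(a>-14)&(a<5)&(z>152)&(z<172); print(k.sum(),np.median(a[k]).round(2),np.median(b[k]).round(2),bot.get_obs()["opening"])
E
```

```text
33.95 (array([ 575.1, -176. ,  143. ]), np.float64(-12.4), np.float64(19.9)) a -1.4 F [ 0.12 -0.15 -0.21] [0.43 0.72 0.45] T [0.113 0.394 0.006]
tip z 244.7 a -13.9
771 -2.8 1.16 28.214297834510425
783 -3.09 1.16 28.33767461420189
793 -3.44 1.16 28.289371232776137
796 -3.88 1.16 27.994035375592826
798 -4.29 1.16 27.938222353299683
```

View pics/j.png

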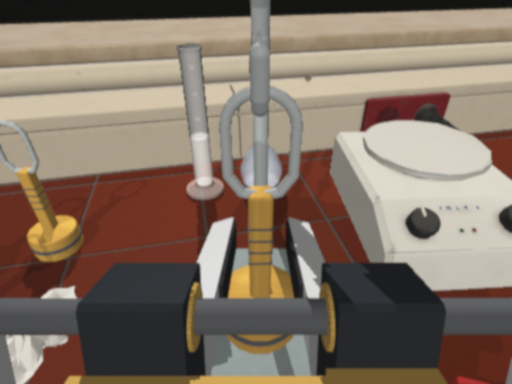

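The weight hangs free between the open fingers (stem at about (261,235)), with the hook through the eye. Backing straight out.

Request:
servo_tool(
  moves=[
    [0, 0, -0.1, 0, 0, 0, -0.4],
    [0, 0, -0.25, 0, 0, 0, -0.4],
    [0, 0, -0.45, 0, 0, 0, -0.4],
    [0, 0, -0.7, 0, 0, 0, -0.4],
    [0, 0, -1.0, 0, 0, 0, -0.4],
    [0, 0, -1.4, 0, 0, 0, -0.4],
    [0, 0, -1.8, 0, 0, 0, -0.4],
    [0, 0, -2.1, 0, 0, 0, -0.4],
    [0, 0, -2.2, 0, 0, 0, -0.4],
    [0, 0, -2.2, 0, 0, 0, -0.4],
  ],
)

```text
clock: 35.45
tcp_pos: [511.8, -162.1, 166.7]
tool_rot: [0.062, 0.813, -0.089, 0.571]
wrist_force: [-0.4, -0.2, -0.4]
opening: 27.8
grasp_force: 0.0
```

```bash
cat > sw.py <<'E'
from h import *
S=np.array([.976,-.216]);N=np.array([.216,.976]); O=np.array([576.4,-176.7])
o=bot.get_obs(); print(o["clock"],gp(o),np.round(o["q"],2))
for i in range(12):
    p=eyes.camera("wrist");X=cloud(p);a=(X[...,:2]-O)@S; b=(X[...,:2]-O)@N; z=X[...,2]
    r=[]
    for l,h in((82,98),(120,165)):
        k=(abs(b-1)<26)&(a>-40)&(a<20)&(z>l)&(z<h); r+=[int(k.sum()),a[k].mean().round(2),b[k].mean().round(2)] if k.any() else [0]
    print(round(bot.get_obs()["clock"],2),r)
save(p,"k.png")
E
python3 sw.py
```

```text
35.45 (array([ 494.3, -158.2,  173.2]), np.float64(-12.5), np.float64(19.8)) [-0.52  0.11  2.39  2.65  0.63 -1.27]
35.5 [682, np.float64(-17.84), np.float64(0.94), 756, np.float64(-2.82), np.float64(1.19)]
35.55 [675, np.float64(-17.35), np.float64(0.93), 752, np.float64(-2.42), np.float64(1.12)]
35.6 [673, np.float64(-17.08), np.float64(0.98), 745, np.float64(-2.19), np.float64(1.11)]
35.65 [668, np.float64(-16.98), np.float64(1.0), 743, np.float64(-2.2), np.float64(1.05)]
35.7 [668, np.float64(-17.07), np.float64(0.98), 744, np.float64(-2.32), np.float64(1.07)]
35.75 [684, np.float64(-17.47), np.float64(1.16), 742, np.float64(-2.57), np.float64(1.04)]
35.8 [679, np.float64(-18.0), np.float64(1.19), 747, np.float64(-3.03), np.float64(1.08)]
35.85 [680, np.float64(-18.65), np.float64(1.17), 749, np.float64(-3.49), np.float64(1.11)]
35.9 [695, np.float64(-19.3), np.float64(1.06), 753, np.float64(-3.93), np.float64(1.08)]
35.95 [696, np.float64(-19.95), np.float64(1.05), 755, np.float64(-4.39), np.float64(1.08)]
36.0 [699, np.float64(-20.35), np.float64(1.05), 759, np.float64(-4.7), np.float64(1.12)]
36.05 [703, np.float64(-20.63), np.float64(1.18), 766, np.float64(-4.89), np.float64(1.12)]
```

Request:
servo_tool(
  moves=[
    [0.1, 0, -0.1, 0, 0, 0, -0.4],
    [0.2, 0, -0.3, 0, 0, 0, -0.4],
    [0.2, 0, -0.4, 0, 0, 0, -0.4],
    [0.2, 0, -0.4, 0, 0, 0, -0.4],
    [0.2, 0, -0.4, 0, 0, 0, -0.4],
    [0.2, 0, -0.4, 0, 0, 0, -0.4],
    [0.2, 0, -0.4, 0, 0, 0, -0.4],
    [0.2, 0, -0.4, 0, 0, 0, -0.4],
    [0.2, 0, -0.4, 0, 0, 0, -0.4],
    [0.2, 0, -0.4, 0, 0, 0, -0.4],
    [0.2, 0, -0.4, 0, 0, 0, -0.4],
    [0.2, 0, -0.4, 0, 0, 0, -0.4],
  ],
)

```text
clock: 37.55
tcp_pos: [499.7, -159.4, 179.5]
tool_rot: [0.062, 0.814, -0.089, 0.571]
wrist_force: [-0.3, -0.2, 0.0]
opening: 28.1
grasp_force: 0.0
```

Request:
servo_tool(
  moves=[
    [0, 0, 0, 0, 0, 0, -0.4],
    [0, 0, 0, 0, 0, 0, -0.4],
    [0, 0, 0, 0, 0, 0, -0.4],
    [0, 0, 0, 0, 0, 0, -0.4],
    [0, 0, 0, 0, 0, 0, -0.4],
    [0, 0, 0, 0, 0, 0, -0.4],
    [0, 0, 0, 0, 0, 0, -0.4],
    [0, 0, 0, 0, 0, 0, -0.4],
    [0, 0, 0, 0, 0, 0, -0.4],
    [0, 0, 0, 0, 0, 0, -0.4],
    [0, 0, 0, 0, 0, 0, -0.4],
    [0, 0, 0, 0, 0, 0, -0.4],
  ],
)

```text
clock: 39.05
tcp_pos: [499.7, -159.4, 179.5]
tool_rot: [0.062, 0.814, -0.089, 0.571]
wrist_force: [-0.2, 0.8, 0.5]
opening: 28.2
grasp_force: 0.0
```

Request:
servo_tool(
  moves=[
    [0, 0, 0, 0, 0, 0, -0.4],
    [0, 0, 0, 0, 0, 0, -0.4],
    [0, 0, 0, 0, 0, 0, -0.4],
    [0, 0, 0, 0, 0, 0, -0.4],
    [0, 0, 0, 0, 0, 0, -0.4],
    [0, 0, 0, 0, 0, 0, -0.4],
    [0, 0, 0, 0, 0, 0, -0.4],
    [0, 0, 0, 0, 0, 0, -0.4],
    [0, 0, 0, 0, 0, 0, -0.4],
    [0, 0, 0, 0, 0, 0, -0.4],
    [0, 0, 0, 0, 0, 0, -0.4],
    [0, 0, 0, 0, 0, 0, -0.4],
  ],
)

```text
clock: 40.55
tcp_pos: [499.7, -159.3, 179.4]
tool_rot: [0.062, 0.814, -0.089, 0.571]
wrist_force: [0.3, 0.4, 0.0]
opening: 28.4
grasp_force: 0.0
```

Request:
servo_tool(
  moves=[
    [0, 0, 0, 0, 0, 0, -0.4],
    [0, 0, 0, 0, 0, 0, -0.4],
    [0, 0, 0, 0, 0, 0, -0.4],
    [0, 0, 0, 0, 0, 0, -0.4],
    [0, 0, 0, 0, 0, 0, -0.4],
    [0, 0, 0, 0, 0, 0, -0.4],
    [0, 0, 0, 0, 0, 0, -0.4],
    [0, 0, 0, 0, 0, 0, -0.4],
    [0, 0, 0, 0, 0, 0, -0.4],
    [0, 0, 0, 0, 0, 0, -0.4],
    [0, 0, 0, 0, 0, 0, -0.4],
    [0, 0, 0, 0, 0, 0, -0.4],
  ],
)

```text
clock: 42.05
tcp_pos: [499.7, -159.4, 179.5]
tool_rot: [0.062, 0.814, -0.089, 0.571]
wrist_force: [0.1, 0.7, 0.6]
opening: 28.3
grasp_force: 0.0
```

```bash
python3 sw.py
```

```text
42.05 (array([ 482.3, -155.5,  185.9]), np.float64(-12.4), np.float64(19.9)) [-0.53  0.05  2.41  2.6   0.6  -1.22]
42.1 [643, np.float64(-20.13), np.float64(0.96), 653, np.float64(-4.96), np.float64(1.09)]
42.15 [648, np.float64(-20.1), np.float64(1.14), 662, np.float64(-5.06), np.float64(1.04)]
42.2 [653, np.float64(-19.96), np.float64(0.86), 662, np.float64(-4.94), np.float64(1.03)]
42.25 [635, np.float64(-19.59), np.float64(1.01), 658, np.float64(-4.57), np.float64(1.05)]
42.3 [640, np.float64(-19.07), np.float64(0.98), 652, np.float64(-4.19), np.float64(1.02)]
42.35 [639, np.float64(-18.41), np.float64(1.01), 645, np.float64(-3.73), np.float64(0.99)]
42.4 [627, np.float64(-17.77), np.float64(0.88), 647, np.float64(-3.2), np.float64(1.05)]
42.45 [630, np.float64(-17.15), np.float64(0.83), 636, np.float64(-2.77), np.float64(1.08)]
42.5 [623, np.float64(-16.75), np.float64(1.02), 636, np.float64(-2.46), np.float64(1.06)]
42.55 [627, np.float64(-16.45), np.float64(1.04), 631, np.float64(-2.31), np.float64(1.08)]
42.6 [631, np.float64(-16.51), np.float64(0.99), 644, np.float64(-2.32), np.float64(1.1)]
42.65 [624, np.float64(-16.8), np.float64(0.91), 640, np.float64(-2.44), np.float64(1.05)]
```

View pics/k.png

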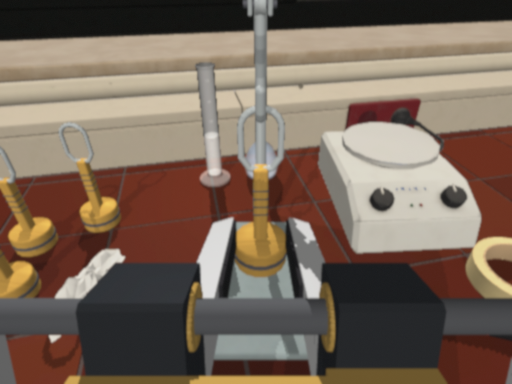

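The view shows the weight (260,245) hanging upright from the hook through its eye (260,140), clear of the foot and the fingers. It sways by less than 2 mm. Handing in.

```bash
python3 -c "
from h import *
print(bot.finish_job())"
```

```text
the job is handed in; nothing more can be done
None
```

The job is handed in at about 43 s of the 67 s: the brass weight, about 0.35 kg, hangs upright from the balance hook with the rod drawn about 22 mm, clear of the foot and the gripper, still swaying just under 2 mm to each side.

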